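# Pin the filter housing and hold its bayonet lid at the bleed position

## Task

Lock the swivelling filter housing on its stand by dropping the steel lock pin fully home through the housing's tab and the stand's ledge below it. Then put the bayonet lid with the bar grip into the housing and turn it clockwise (seen from above) to the half-way ribs, the bleed position, without turning it on to where the catch clicks. Finish while still gripping the lid there - do not let go - and leave the other things on the bench where they are.

Things in the scene. Friction and masses are not known exactly. Their poses are not given: they have to be found in the camera images.
- stand: Fixed dark steel base plate 150 x 150 x 10 mm, with a bracket carrying a 10 mm thick ledge whose top is 56 mm above the bench. Origin under the plate's centre, on the axis of the housing; z up.
- housing: Open aluminium cylinder, 76 mm across, rim 94 mm above the bench. It swivels on the stand, up to 0.3 rad either way with friction 0.12 N m, until pinned; it starts with the holes in line. Origin on its axis, 10 mm above the bench, z up; x runs along the two entry slots (at +x and -x). A flat tab reaches out to 94 mm, 70 degrees counter-clockwise from +x.
- mouth (a point): Centre of the housing's mouth at rim height, where the lid's flange rests; axes as the housing's. An inward ledge 6 mm thick (inner radius 27 mm; wall radius 35 mm) runs round the mouth, open at the two slots, each about 50 degrees wide. Under it stops let the lid turn only clockwise from entry.
- halfway: The half-way (bleed) ribs: two small raised ribs on the outside of the housing just below the rim, on opposite sides. The line through both ribs is this body's x axis, 45 degrees clockwise from the entry slots. Origin on the axis, 10 mm above the bench.
- catch (a joint): Sprung steel catch standing beside the rim, 80 degrees clockwise from the +x slot. 0 = at rest; grows (m) as a nose on the lid pushes it outwards, about 0.004 as it clicks. The noses first touch it about 72 degrees clockwise from entry.
- tab_hole (a point): Centre of the 14 mm hole in the housing's tab (8 mm thick, hole with 2 mm chamfer) at the tab's upper face, 70 mm above the bench and 78 mm from the axis. Nothing higher than the rim (94 mm) and the catch (104 mm) stands near.
- ledge_hole (a point): Centre of the 14 mm hole in the stand's ledge at its upper face, 56 mm above the bench, directly below the tab's hole. The hole goes through, with free space down to the base plate.
- lock_pin: Loose steel pin, 68 mm tall, 70 g, upright in a hole of the wooden pin block, tip 8 mm above the bench. Origin at the tip, z up along the pin. Shank 10 mm diameter, 34 mm long, tapered tip; collar 22 mm diameter, 34 to 38 mm up; round head 18 mm diameter, 38 to 68 mm up, to grip from above.
- pin_collar (a point): Underside of the pin's collar, 34 mm above its tip; it rests on the tab when the pin is home.
- pin_block: Fixed wooden block 110 x 45 x 42 mm (x, y, z) with two holes 54 mm apart along its x axis, 27 mm from the middle; the lock pin stands in the one at -x, a slim punch in the one at +x. Origin under its centre.
- lid: Loose black bayonet lid, 54 mm tall, 160 g, upright on the bench. Origin: centre of underside, z up. Plug 48 mm diameter, 0 to 18 mm up; two lugs at +x and -x, 13 mm wide, to radius 32 mm, 2 to 9 mm up; flange 80 mm diameter, 18 to 26 mm up, with noses at +x and -x to radius 47 mm; bar grip along x, 52 mm long, 14 mm thick, 26 to 54 mm up. Fits either way round; seated, it turns freely.
- lid_seat (a point): Centre of the underside of the lid's flange, 18 mm above the plug's underside.
- punch: slim dark steel punch, shank 10 mm, thin 8 mm stem on top, standing in the other hole of the pin block. Bystander. Origin at its foot.
- plain_cap: black round cap 72 mm wide, 34 mm tall with a round knob, no bar and no lugs: not the lid. Bystander. Origin under its centre.
- spray_can: white can 54 mm wide, 170 mm tall. Bystander. Origin under its centre.
- screwdriver: black-handled screwdriver lying near the robot. Bystander.
- wrench: steel wrench lying on the bench. Bystander.
- bearing: steel bearing ring 52 mm wide, 14 mm tall. Bystander. Origin under its centre.
- jar: grey jar 60 mm wide, 90 mm tall. Bystander. Origin under its centre.

How it is judged (in metres and radians):
On the way, in this order (a step that is already met when the one before it is completed fails the run):
1. the lock pin is home through tab and ledge (distance between pin_collar and tab_hole below 0.006 m and horizontal distance between lock_pin and ledge_hole below 0.006 m and angle between lock_pin's own z axis and vertical below 0.15 rad), for 0.2 s.
2. the lid sits on the rim with its lugs below the ledge (horizontal distance between lid_seat and mouth below 0.006 m and z of lid_seat in the frame of mouth between -0.003 and 0.004 m and angle between lid's own z axis and vertical below 0.1 rad), for 0.1 s.
3. the lid is turned to the half-way ribs (all of step 2 and angle between the x axis of lid and the x axis of halfway, either way round below 0.19 rad), for 0.3 s.
At the end, for the whole second after the job is handed in: Pin home (collar within 6 mm of the tab hole, upright within 0.15 rad), lid flange on the rim (6 mm centred, under 4 mm up, level within 0.1 rad), its bar in line with the half-way ribs within 0.19 rad, not clicked, and still gripped by the fingers with over 2 N (all of step 1 and all of step 3 and contact force between the fingers and lid above 2 N and contact force between the fingers and lock_pin below 0.1 N and value of joint catch below 0.0015 m); the arm keeps its last pose, push and grip.
It fails at once if the lid is turned on into the catch (lock click) (value of joint catch above 0.002 m).
It fails at once if a bystander is disturbed (moved more than 30 mm) (distance of any of punch, plain_cap, spray_can, screwdriver, wrench, bearing, jar from where it was at the start of the episode above 0.03 m).
It also fails if it takes over 61 s, if anything falls off the work surface, if the arm or the gripper's body presses on something with over 40 N, if the wrist force passes 120 N, or if a joint passes its speed limit or range.

## Robot

A 6-joint arm with a two-finger parallel gripper is mounted at the origin on the work surface. World frame = base frame: x ahead of the robot, y to its left, z up, the work surface at z = 0. Lengths are in mm, angles in rad, forces in N, time in s.
With the tool pointing down it reaches from about 350 to 775 mm from the base axis. Payload 7.3 kg.
Tool frame: the origin (TCP) lies at the very end of the fingers, on their centre line; the grasp point (between the pads) lies 19 mm behind it; x points along the fingers, y is the direction in which the jaws open and shut, and the axes are right-handed (so a half turn about x gives the same grasp; the last joint's range is limited). The gripper opens to 92 mm and grips with 3 to 60 N. Pads are 19 mm wide; open, the fingers measure 130 mm over their backs; the gripper's body (75 mm by 190 mm) begins 47 mm behind the grasp point.
Start: joints at [1.047, 0.342, 1.524, -0, 1.275, -0.146], TCP at [193.647, 488.002, 226.741] pointing down, gripper open.
Joint ranges: [-2.53, 2.53], [-0.77, 2.02], [0.04, 2.7], [-1, 4.14], [0.28, 2.66], [-3.11, 3.11]. Speed limits (rad/s): [2.57, 2.57, 3.14, 3.14, 3.14, 3.14].

## Interface

Orientations are given as [roll, pitch, yaw] about the fixed x, y, z axes, in that order (R = Rz(yaw) Ry(pitch) Rx(roll)).
In Python, from plant import bot gives the robot as it stands.
- The arm moves only by the tool step_arm, never from a script. Its argument "targets" is a list that holds one entry, the list of rows, each a list of 4 numbers: the shift along the tool's x, y, z in m, then the turn about the tool's x in degrees. A call has exactly 5 rows; each row is the pose to reach, as a shift and turn from the pose measured when the call began, along the tool's axes at that moment; what a row does not reach only later rows make up. A row lasts 1/12 s, in which the tool goes at most 41.7 mm and 7.16 degrees, less where a joint would pass 70% of its speed; a pose out of reach is approached as far as the arm can. A call with a gripper value outside its range is refused whole. "jaw" is the closure, from 0 (fully open) to 1 (shut), set as the call begins (left out, the last holds). The fingers move at their own pace and stop on an object; the grip force is fixed at half the most. Time passes only in rows, so rows that repeat a pose let the fingers close, or fill a call up. It gives the time, the measured TCP pose, the force and the opening at its end, in the units of the state.
- bot.get_obs(): the state, without advancing time (a new reading comes with each control period).
- bot.capture(name): name is "scene" or "top" or "wrist"; returns a dict with "color" (384x512x3 uint8, red, green, blue), "depth" (384x512 float32, mm along the optical axis (not along the pixel's ray), 0 where there is no reading), "fov_y" (degrees; the focal length in pixels is half the picture's height over the tangent of half this angle, whatever the lens; pixels are square), "cx", "cy" (the principal point, pixels), "rvec" (rotation vector, rad) and "tvec" (3), from world to camera coordinates, as OpenCV has them. Camera axes: x right, y down, z forward; pixel columns grow to the right and rows downward; lengths in mm; the calibration is good to about 2 mm. A picture is of the moment at which its call begins.
- bot.close_job(): hands the job in, once; it reports no verdict.
The state is a dict: "time": time; "joint_positions": joint angles; "dq": joint speeds; "tau": joint torques, N m; "tool_pos": TCP position; "tcp_rot": TCP orientation; "contact_force": force on the tool from outside, world axes, zero at the start; "moment": the same for the moment, N m; "grip_width": finger opening in mm.
Only numpy, scipy, OpenCV 4.12 (cv2) and the standard library are available. Lean on these libraries where they do the work, as an engineer would, in place of code of your own. Each camera call takes 0.05 s, during which the arm holds its last target. There are 200 camera calls.

## Working session

There is one attempt and no reset: what is moved stays moved. The work goes in short steps, Python scripts to look and compute and a tool call to move; the robot and the scene stay as the last step left them, time stands still between calls to the robot, and variables do not carry over. Pictures are saved under pics/ and viewed, about 8 in all and at most 12, crops included, and the job is handed in when it is done.

Besides the shell and the picture viewer there is one more tool, called after "Emit:" as a command line: name --argument value ..., lists and objects as JSON in quotes. step_arm: Moves the arm, as the interface text tells. Its arguments: {"type":"object","properties":{"targets":{"type":"array","items":{"type":"array","items":{"type":"array","items":{"type":"number"}}}},"jaw":{"type":"number"}},"required":["targets"]}

```bash
mkdir -p pics; cat > h.py <<'E'
import numpy as np, cv2
from plant import bot
def cap(n):
    c=bot.capture(n); h,w=c['depth'].shape
    f=h/2/np.tan(np.radians(c['fov_y'])/2)
    R=cv2.Rodrigues(np.array(c['rvec'],float))[0]; t=np.array(c['tvec'],float).ravel()
    v,u=np.mgrid[:h,:w]; d=c['depth']
    P=np.stack([(u-c['cx'])*d/f,(v-c['cy'])*d/f,d],-1)
    c['W']=(P-t)@R; c['W'][d==0]=np.nan
    c['f'],c['R'],c['t']=f,R,t
    return c
def save(n,img): cv2.imwrite('pics/'+n,cv2.cvtColor(np.ascontiguousarray(img),cv2.COLOR_RGB2BGR))
E
python3 - <<'E'
from h import *
import pickle
o=bot.get_obs(); print(o)
for n in('scene','top'):
    c=cap(n); pickle.dump(c,open(n+'.pkl','wb')); save(n+'.png',cv2.resize(c['color'],(800,600)))
    print(n,c['f'],-c['R'].T@c['t'])
E
```

```text
{'time': 0.0, 'joint_positions': array([ 1.04697141e+00,  3.42711427e-01,  1.52500375e+00, -1.39371085e-05,
        1.27543578e+00, -1.45986355e-01]), 'dq': array([-0.00061759, -0.00035975, -0.00011603, -0.00010898,  0.00046374,
       -0.00270825]), 'tau': array([ 1.45356520e-03, -4.31243455e+01, -2.44226807e+01,  7.18191988e-02,
        5.57570206e-02, -1.26895316e-04]), 'tool_pos': array([193.44647724, 487.6159041 , 226.05547683]), 'tcp_rot': array([-1.70823042,  1.56923798, -2.08606492]), 'contact_force': array([-0.72999478,  0.39118487, -0.14850378]), 'moment': array([-0.01691566,  0.01651261, -0.00331918]), 'grip_width': 91.78888660588517}
scene 370.4765643574088 [999.99003205 520.70100359 556.49844951]
top 467.8340839404385 [ 383.57992421    4.02688405 1280.62279767]
```

View pics/scene.png

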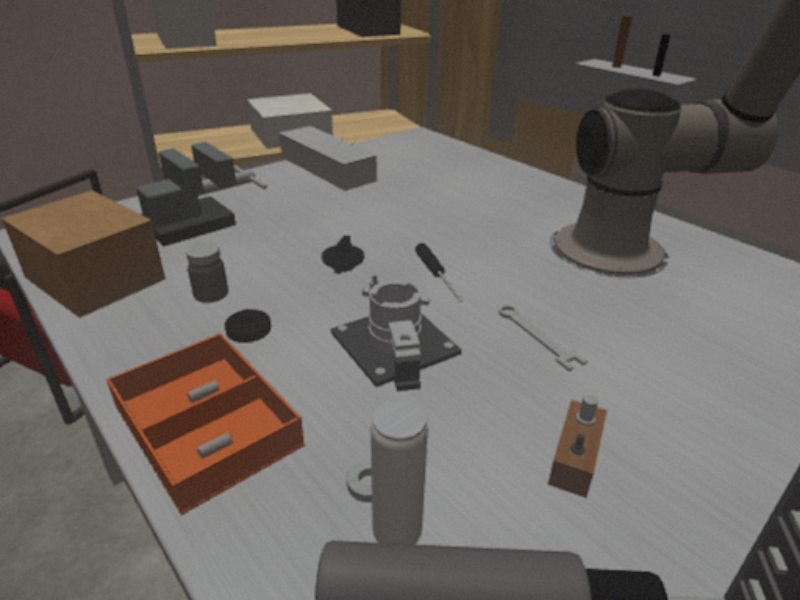

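View pics/top.png

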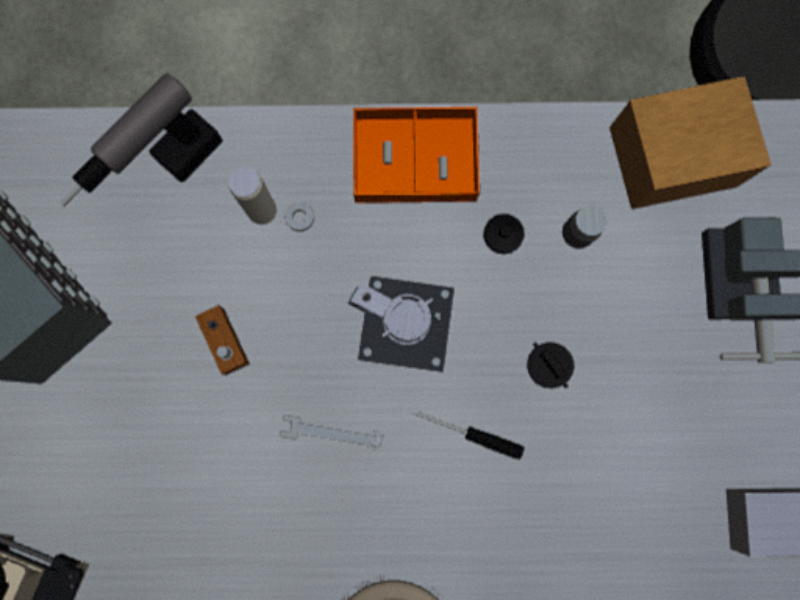

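The scene shows the stand in the middle, the pin block at (580,440) with the fatter pin head toward the robot, and the lid with its bar at (343,255). In the top view the housing is at (408,320), the tab at (365,297), the pin at (225,353), the punch at (212,325) and the lid at (550,365).

```bash
python3 - <<'E'
from h import *
import pickle
c=pickle.load(open('top.pkl','rb')); W=c['W']; col=c['color']
def reg(u,v,r,z0,z1):
    u,v=int(u*.64),int(v*.64); w=W[v-r:v+r,u-r:u+r].reshape(-1,3)
    return w[(w[:,2]>z0)&(w[:,2]<z1)]
def circ(p): 
    (x,y),r=cv2.minEnclosingCircle(p[:,:2].astype(np.float32)); return x,y,r
for n,a in dict(pin=(225,353,12,65,85),lidbar=(550,365,22,44,64),lidfl=(550,365,26,20,33),rim=(408,320,28,86,99),tab=(365,297,14,62,78),punch=(212,325,8,46,110),bl=(222,340,28,36,46),can=(245,182,20,160,180)).items():
    p=reg(*a); print(n,len(p),p.mean(0).round(1),np.round(circ(p),1),p.min(0).round(),p.max(0).round(),cv2.fitLine(p[:,:2].astype(np.float32),2,0,.01,.01).ravel()[:2])
s=np.hstack([cv2.resize(col[y-38:y+38,x-50:x+50],(400,304),interpolation=2) for x,y in((261,205),(352,233))]); save('t2.png',s)
E
```

```text
pin 44 [485.5 275.5  76.5] [485.1 276.    9. ] [478. 267.  66.] [494. 284.  82.] [ 0.12233964 -0.99248827]
lidbar 120 [ 461.  -274.8   54.4] [ 460.7 -275.1   26. ] [ 437. -294.   45.] [ 485. -257.   62.] [0.8256521 0.5641796]
lidfl 573 [ 460.7 -274.6   27. ] [ 460.4 -274.4   46.2] [ 423. -315.   20.] [ 500. -236.   33.] [ 0.5082069 -0.861235 ]
rim 305 [538.5 -30.8  94.1] [533.3 -33.   50.4] [501. -82.  86.] [574.  10.  99.] [ 0.17359574 -0.98481697]
tab 243 [569.3  29.4  70.4] [569.5  28.2  31.3] [542.   7.  62.] [597.  59.  78.] [0.61307895 0.7900216 ]
punch 45 [533.4 302.2  51. ] [537.3 303.6  22.9] [515. 290.  46.] [556. 324.  69.] [0.91322947 0.40744558]
bl 554 [511.4 288.2  42.2] [510.1 288.   58.4] [452. 245.  36.] [567. 330.  46.] [0.89931315 0.43730518]
can 345 [744.2 225.5 169.6] [745.1 226.4  26.5] [719. 200. 160.] [771. 251. 175.] [0.79275966 0.6095343 ]
```

View pics/t2.png

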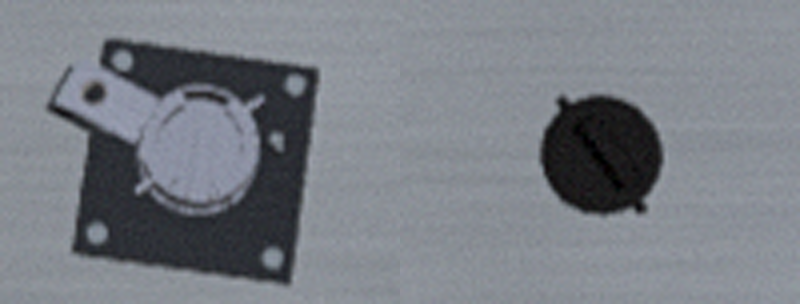

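Both crops are clear. Left: the housing ribs run upper-right to lower-left, with the tab hole at (95,92) and the catch at (278,140). Right: the lid's noses and bar run upper-left to lower-right.

```bash
cat >> h.py <<'E'
from scipy.spatial.transform import Rotation as Ro
def tool():
    o=bot.get_obs(); return o,Ro.from_euler('xyz',o['tcp_rot']).as_matrix()
def plan(x,y,z,jawdeg=None):
    o,R=tool(); p=o['tool_pos']; s=R.T@(np.array([x,y,z])-p)/1000
    cur=np.degrees(np.arctan2(R[1,1],R[0,1]))
    out=''
    if jawdeg is not None:
        # tool x down: +turn about tool x reduces world yaw
        d=-(jawdeg-cur); d=(d+90)%180-90; out=f' turn {d:.2f}'
    print('t',round(o['time'],2),'pos',p.round(1),'down',R[:,0].round(4),'jawdeg',round(cur,2),'q6',o['joint_positions'][5].round(2),'w',round(o['grip_width'],1),'F',o['contact_force'].round(1))
    print('shift m',s.round(4),out)
E
python3 - <<'E'
from h import *
import pickle
plan(485.3,275.7,180,116)
c=cap('wrist'); o,R=tool(); cp=-c['R'].T@c['t']
print('cam in tool',R.T@(cp-o['tool_pos']), 'cam z in tool',R.T@c['R'][2],'f',c['f'])
c=pickle.load(open('top.pkl','rb'));W=c['W']; 
# rim fit, robust
from scipy.optimize import least_squares
m=(abs(W[...,2]-94)<5)&(np.hypot(W[...,0]-537,W[...,1]+31)<39.5); p=W[m]
print('rim bbox',p.min(0).round(1),p.max(0).round(1),cv2.minEnclosingCircle(p[:,:2].astype(np.float32)))
def px(u,v,z):
    d=c['R'].T@np.array([(u-c['cx'])/c['f'],(v-c['cy'])/c['f'],1]); o=-c['R'].T@c['t']; return o+d*(z-o[2])/d[2]
f=lambda u,v,z:px(211+u/4-.375,167+v/4-.375,z)
h=f(95,92,70); a=f(258,100,90);b=f(140,188,90)
print('hole',h,'ribs',a,b,(a+b)/2,np.degrees(np.arctan2(*(a-b)[1::-1])))
E
```

```text
t 0.1 pos [193.5 487.7 226.1] down [-7.0e-04 -1.2e-03 -1.0e+00] jawdeg 68.35 q6 -0.15 w 91.8 F [ 0.2 -0.3 -0.9]
shift m [ 0.0462 -0.0893  0.3495]  turn -47.65
cam in tool [-159.21814023    0.35079725  -68.69808514] cam z in tool [ 9.66314865e-01 -9.51212973e-04  2.57360985e-01] f 336.2744603716386
rim bbox [501.3 -66.7  89.2] [574.1   7.5  99. ] ((537.9923095703125, -30.328706741333008), 38.1169319152832)
hole [576.95036251  37.5948292   70.        ] ribs [567.39272459 -67.85931779  90.        ] [511.28402635   8.69018908  90.        ] [539.33837547 -29.58456436  90.        ] -53.75960158727512
```

Emit:
step_arm --targets '[[[0.005, -0.009, 0.036, -5], [0.01, -0.018, 0.072, -12], [0.015, -0.027, 0.108, -19], [0.02, -0.036, 0.144, -26], [0.02, -0.045, 0.18, -33]]]' --jaw 0.3

```text
time: 0.57
tool_pos: [341.2, 380.8, 205.3]
tcp_rot: [-2.497, 1.568, -2.331]
contact_force: [0.7, 0.7, 0.6]
grip_width: 65.8
```

```bash
python3 -c "
from h import *
plan(485.3,275.7,190,116)"
```

```text
t 0.57 pos [341.2 380.8 205.3] down [-0.002  -0.0021 -1.    ] jawdeg 99.56 q6 -1.05 w 65.8 F [0.7 0.7 0.6]
shift m [ 0.0152 -0.1275  0.1246]  turn -16.44
```

Emit:
step_arm --targets '[[[0.003, -0.03, 0.03, -4], [0.006, -0.056, 0.055, -8], [0.01, -0.084, 0.082, -12], [0.015, -0.112, 0.11, -16.4], [0.015, -0.1275, 0.1246, -16.4]]]'

```text
time: 0.98
tool_pos: [487.8, 272.7, 188.9]
tcp_rot: [-2.678, 1.566, -2.223]
contact_force: [0.6, -0.7, -0.6]
grip_width: 64.1
```

```bash
python3 - <<'E'
from h import *
plan(485.3,275.7,110,116)
c=cap('wrist'); save('w1.png',c['color']); W=c['W']
m=(W[...,2]>68)&(W[...,2]<84)&(np.hypot(W[...,0]-485,W[...,1]-276)<25)
p=W[m]; print(len(p),p.mean(0),cv2.minEnclosingCircle(p[:,:2].astype(np.float32)))
E
```

```text
t 0.98 pos [487.8 272.7 188.9] down [-0.0027 -0.0035 -1.    ] jawdeg 116.06 q6 -1.65 w 64.1 F [ 0.6 -0.7 -0.6]
shift m [ 0.0789  0.0039 -0.0007]  turn 0.06
379 [487.55168795 276.55073907  76.71556215] ((488.4158020019531, 276.7325439453125), 9.0161771774292)
```

View pics/w1.png

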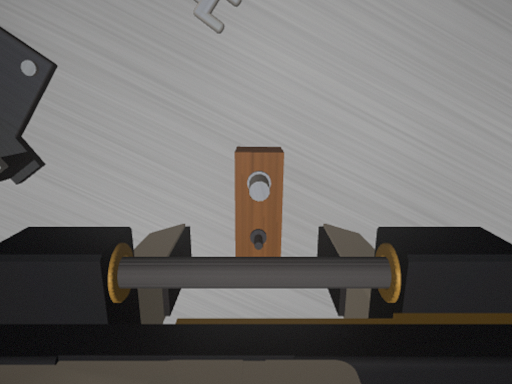

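The wrist view shows the pin head at (259,187), with the punch behind it at (258,240). The block axis is vertical in the picture, so the fingers straddle it correctly.

```bash
python3 - <<'E'
from h import *
c=cap('wrist'); W=c['W']
m=(W[...,2]>70)&(W[...,2]<84)&(np.hypot(W[...,0]-485,W[...,1]-276)<25)
p=W[m]; print(len(p),p.mean(0),cv2.minEnclosingCircle(p[:,:2].astype(np.float32)))
plan(487,276.3,50,116)
E
```

```text
369 [487.68307593 276.5694171   76.90778292] ((488.38763427734375, 277.14691162109375), 9.16325855255127)
t 1.08 pos [487.8 273.1 189.3] down [-0.0023 -0.0031 -1.    ] jawdeg 115.7 q6 -1.64 w 64.2 F [ 0.1 -0.7 -0.4]
shift m [0.1393 0.0035 0.0012]  turn -0.30
```

Emit:
step_arm --targets '[[[0.035, 0.002, 0.001, 0], [0.07, 0.0035, 0.001, 0], [0.1, 0.0035, 0.001, 0], [0.125, 0.0035, 0.001, 0], [0.139, 0.0035, 0.001, 0]]]'

```text
time: 1.5
tool_pos: [484.2, 276.2, 47.2]
tcp_rot: [-3.008, 1.562, -2.559]
contact_force: [0.5, -0.6, 0.4]
grip_width: 64.2
```

Emit:
step_arm --targets '[[[0, 0, 0, 0], [0, 0, 0, 0], [0, 0, 0, 0], [0, 0, 0, 0], [0, 0, 0, 0]]]' --jaw 1.0

```text
time: 1.92
tool_pos: [484.9, 276.7, 48.6]
tcp_rot: [-2.932, 1.565, -2.483]
contact_force: [-0.0, -0.8, -0.1]
grip_width: 35.6
```

Emit:
step_arm --targets '[[[0, 0, 0, 0], [0, 0, 0, 0], [0, 0, 0, 0], [0, 0, 0, 0], [0, 0, 0, 0]]]'

```text
time: 2.33
tool_pos: [485.4, 276.9, 49.3]
tcp_rot: [-2.858, 1.566, -2.409]
contact_force: [0.3, -0.8, 4.8]
grip_width: 17.4
```

```bash
python3 - <<'E'
from h import *
plan(488,276.3,170,116)
E
```

```text
t 2.33 pos [485.4 276.9  49.3] down [-0.0036 -0.0032 -1.    ] jawdeg 115.73 q6 -1.64 w 17.4 F [ 0.3 -0.8  4.8]
shift m [-0.1208 -0.0018  0.0016]  turn -0.27
```

Emit:
step_arm --targets '[[[-0.01, 0, 0, 0], [-0.035, 0, 0, 0], [-0.07, 0, 0, 0], [-0.1, 0, 0, 0], [-0.12, 0, 0, 0]]]'

```text
time: 2.75
tool_pos: [486.5, 277.5, 172.7]
tcp_rot: [-2.277, 1.569, -1.828]
contact_force: [1.0, -0.1, -1.4]
grip_width: 17.3
```

```bash
python3 - <<'E'
from h import *
plan(577,37.6,180,150.5)
E
```

```text
t 2.75 pos [486.5 277.5 172.7] down [-5.e-04 -2.e-03 -1.e+00] jawdeg 115.73 q6 -1.64 w 17.3 F [ 1.  -0.1 -1.4]
shift m [-0.0068 -0.2555 -0.0226]  turn -34.77
```

Emit:
step_arm --targets '[[[-0.002, -0.02, -0.002, 0], [-0.004, -0.05, -0.005, -4], [-0.006, -0.08, -0.008, -10], [-0.007, -0.11, -0.01, -14], [-0.007, -0.14, -0.012, -18]]]'

```text
time: 3.17
tool_pos: [536.6, 145.0, 180.8]
tcp_rot: [-2.389, 1.569, -1.622]
contact_force: [0.4, 0.2, -0.8]
grip_width: 17.3
```

```bash
python3 - <<'E'
from h import *
plan(577,37.6,180,150.5)
E
```

```text
t 3.17 pos [536.6 145.  180.8] down [-1.0e-04 -1.9e-03 -1.0e+00] jawdeg 133.96 q6 -2.21 w 17.3 F [ 0.4  0.2 -0.8]
shift m [ 0.001  -0.1054 -0.0455]  turn -16.54
```

Emit:
step_arm --targets '[[[0.001, -0.035, -0.015, -5], [0.001, -0.07, -0.03, -10], [0.001, -0.09, -0.04, -14], [0.001, -0.105, -0.0455, -16.5], [0.001, -0.1054, -0.0455, -16.5]]]'

```text
time: 3.58
tool_pos: [577.8, 34.3, 180.1]
tcp_rot: [-2.558, 1.568, -1.504]
contact_force: [-0.2, -0.1, -0.3]
grip_width: 16.9
```

Emit:
step_arm --targets '[[[0, 0, 0, 0], [0, 0, 0, 0], [0, 0, 0, 0], [0, 0, 0, 0], [0, 0, 0, 0]]]'

```text
time: 4.0
tool_pos: [577.6, 35.3, 180.3]
tcp_rot: [-2.563, 1.568, -1.508]
contact_force: [0.7, 0.6, -1.3]
grip_width: 17.5
```

```bash
python3 - <<'E'
from h import *
plan(577,37.6,180,150.5)
c=cap('wrist'); s=cap('scene'); t=cap('top')
import pickle; pickle.dump((c,s,t),open('a.pkl','wb'))
def pj(c,P): q=c['R']@np.array(P)+c['t']; return q[:2]/q[2]*c['f']+[c['cx'],c['cy']]
u,v=pj(s,[577,37.6,110]).astype(int); print(u,v)
a=cv2.resize(s['color'][v-60:v+60,u-50:u+50],(400,480),interpolation=2)
b=cv2.resize(c['color'],(400,300)); b=cv2.copyMakeBorder(b,0,180,0,0,0)
save('w2.png',np.hstack([a,b]))
E
```

```text
t 4.0 pos [577.6  35.3 180.3] down [ 2.0e-04 -2.7e-03 -1.0e+00] jawdeg 150.42 q6 -2.69 w 17.5 F [ 0.7  0.6 -1.3]
shift m [0.0003 0.0017 0.0017]  turn -0.08
258 200
```

View pics/w2.png

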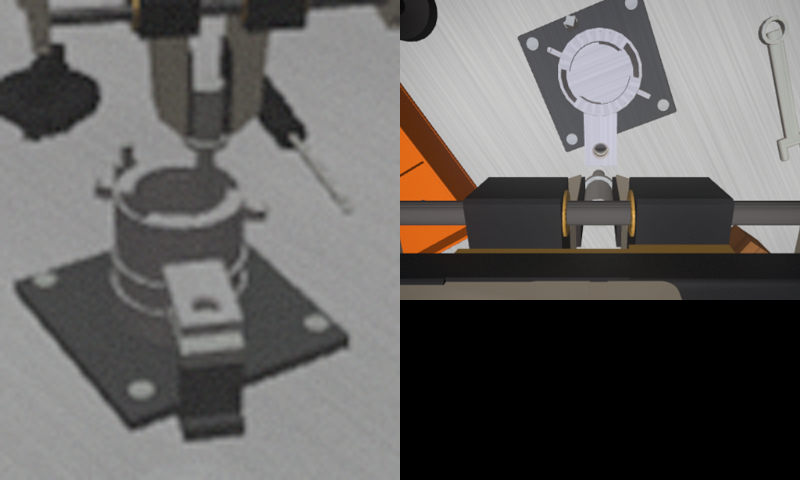

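The scene crop shows the pin held upright and about over the tab. In the wrist inset the tab hole is at full-res (256,192) and the pin's collar just below it, so I'll zoom in there.

```bash
python3 - <<'E'
from h import *
import pickle
c,s,t=pickle.load(open('a.pkl','rb'))
x0,y0=205,170
save('w3.png',cv2.resize(c['color'][y0:y0+75,x0:x0+100],(800,600),interpolation=cv2.INTER_CUBIC))
W=c['W']
print('hole-row', W[190,240:272,2].round(0))
m=(abs(W[...,2]-94)<4)&(np.hypot(W[...,0]-538,W[...,1]+30)<41)
p=W[m].astype(np.float32); print(len(p),cv2.minEnclosingCircle(p[:,:2]),p.min(0),p.max(0))
for r in range(205,262,3): print(r,W[r,238:272:3,2].round(0), np.round(W[r,256],0))
E
```

```text
hole-row [70. 71. 72. 70. 72. 72. 71. 70. 68. 48. 13. 14. 15. 14. 14. 14. 15. 14.
 14. 15. 15. 15. 15. 49. 56. 70. 71. 71. 71. 72. 71. 71.]Traceback (most recent call last):
  File "<stdin>", line 9, in <module>
cv2.error: OpenCV(4.12.0) /io/opencv/modules/imgproc/src/shapedescr.cpp:201: error: (-215:Assertion failed) count >= 0 && (depth == CV_32F || depth == CV_32S) in function 'minEnclosingCircle'
```

View pics/w3.png

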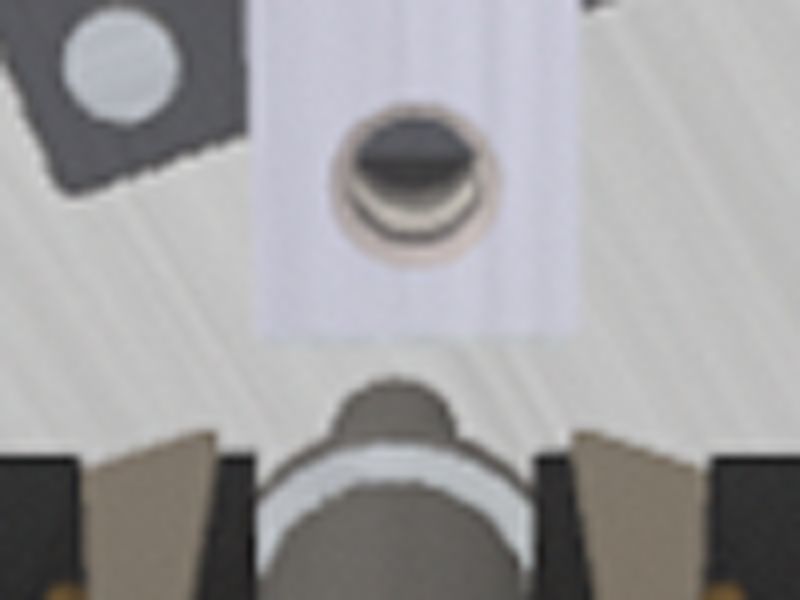

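```bash
python3 - <<'E'
from h import *
import pickle
c,s,t=pickle.load(open('a.pkl','rb'))
def px(c,u,v,z):
    d=c['R'].T@np.array([(u-c['cx'])/c['f'],(v-c['cy'])/c['f'],1]); o=-c['R'].T@c['t']; return o+d*(z-o[2])/d[2]
f=lambda u,v,z:px(c,205+u/8-.44,170+v/8-.44,z)
o,R=tool(); T=o['tool_pos']; print('T',T)
cp=-c['R'].T@c['t']; print('cam',cp)
rel=lambda P:(R.T@(P-T)).round(1)
h=f(417,185,70); print('hole',h,rel(h))
for z in(176,177,178):
    P=f(396,440,z); print('collar far edge',P,'tool',rel(P))
P=f(395,378,T[2]-41);print('tip silh',P,rel(P))
W=c['W']; v,u=np.mgrid[:384,:512]
m=(abs(W[...,2]-94)<4)&(np.hypot(W[...,0]-538,W[...,1]+30)<45); p=W[m]; print(len(p),cv2.minEnclosingCircle(np.float32(p[:,:2])))
W=c['W'][225:245,230:280]; m=(W[...,2]>165)
p=W[m]; q=(p-T)@R; print(len(p)); 
W=t['W']; m=(abs(W[...,2]-94)<5)&(np.hypot(W[...,0]-537,W[...,1]+31)<39.5)
for r in range(170,192,3):
    pass
print(np.histogram(q[:,0],bins=8),q[:,1].min(),q[:,1].max())
for a in np.arange(-4,8,1.): 
    k=(q[:,0]>a)&(q[:,0]<a+1)
    if k.sum(): print(a,k.sum(),q[k].max(0).round(1),q[k].min(0).round(1))
E
```

```text
T [577.73735338  34.8209569  180.20653493]
cam [544.0477532  -24.41386775 339.73299736]
hole [577.69865819  38.99062142  70.        ] [110.2   2.3   3.9]
collar far edge [574.05913528  28.23113556 176.        ] tool [ 4.2 -0.1 -7.5]
collar far edge [573.87584063  27.90960597 177.        ] tool [ 3.2 -0.1 -7.9]
collar far edge [573.69254598  27.58807639 178.        ] tool [ 2.2 -0.1 -8.3]
tip silh [578.31110104  35.52658594 139.20653493] [41.  -0.1  1. ]
4047 ((537.85009765625, -30.057424545288086), 44.952476501464844)
936
(array([ 28,  48,  94, 144, 156, 153, 251,  62]), array([-25.47786557, -21.45913917, -17.44041277, -13.42168637,
        -9.40295996,  -5.38423356,  -1.36550716,   2.65321924,
         6.67194565])) -11.905827389758533 12.222847625730694
-4.0 40 [-3.  12.2 -0.4] [ -4.  -11.9 -10.3]
-3.0 29 [-2.  10.3  0.4] [ -3.  -11.   -8.9]
-2.0 31 [-1.   8.9 -0.3] [ -2.  -10.6  -8.6]
-1.0 26 [-0.   9.5  0.6] [-1.  -8.8 -8. ]
0.0 23 [ 1.   8.1 -0. ] [ 0.1 -8.3 -7. ]
1.0 99 [2.  8.1 0.5] [ 1.  -8.9 -7.9]
2.0 110 [ 3.   8.2 -0.4] [ 2.  -8.9 -8.1]
3.0 20 [ 4.   8.2 -1.6] [ 3.  -8.9 -7.7]
4.0 14 [ 4.9  7.7 -3.7] [ 4.1 -9.  -7.3]
5.0 7 [ 5.9  6.7 -5.3] [ 5.  -6.9 -7. ]
6.0 3 [ 6.7  5.7 -5.8] [ 6.3 -6.4 -6.4]
```

Emit:
step_arm --targets '[[[0.01, 0.0024, 0.0006, 0], [0.03, 0.0024, 0.0006, 0], [0.05, 0.0024, 0.0006, 0], [0.06, 0.0024, 0.0006, 0], [0.06, 0.0024, 0.0006, 0]]]'

```text
time: 4.57
tool_pos: [574.4, 36.6, 117.8]
tcp_rot: [2.571, 1.565, -2.658]
contact_force: [0.8, 0.1, 0.5]
grip_width: 17.3
```

```bash
python3 - <<'E'
from h import *
plan(577.7,39,77,150.5)
c=cap('wrist')
x0,y0=205,170
save('w4.png',cv2.resize(c['color'][y0:y0+75,x0:x0+100],(800,600),interpolation=cv2.INTER_CUBIC))
import pickle;pickle.dump(c,open('b.pkl','wb'))
plan(577.7,39,77,150.5)
E
```

```text
t 4.57 pos [574.4  36.6 117.8] down [-0.0047 -0.0025 -1.    ] jawdeg 150.4 q6 -2.69 w 17.3 F [0.8 0.1 0.5]
shift m [ 0.0408 -0.0018  0.0039]  turn -0.10
t 4.62 pos [575.4  36.5 119.4] down [-0.0021 -0.0027 -1.    ] jawdeg 150.4 q6 -2.69 w 17.3 F [ 0.1 -1.1 -1.1]
shift m [ 0.0424 -0.0008  0.0035]  turn -0.10
```

View pics/w4.png

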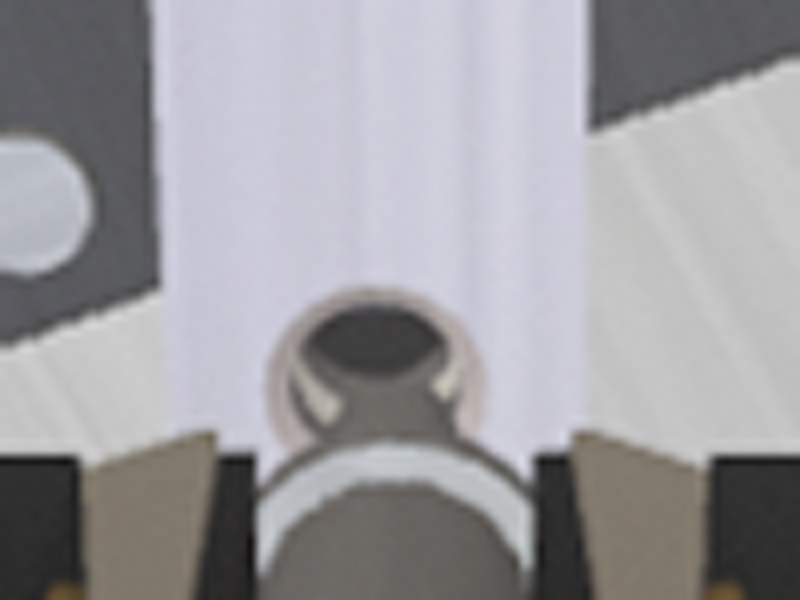

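The pin tip now overlaps the hole in the picture (hole centre near (377,385), pin axis near x=393), but the arm was still settling. I'll hold one call and measure again.

Emit:
step_arm --targets '[[[0.0, -0.001, 0.0025, 0], [0.0, -0.001, 0.0025, 0], [0.0, -0.001, 0.0025, 0], [0, -0.001, 0.0025, 0], [0, -0.001, 0.0025, 0]]]'

```text
time: 5.03
tool_pos: [577.8, 38.1, 120.0]
tcp_rot: [-3.002, 1.568, -1.948]
contact_force: [0.5, 0.2, -0.7]
grip_width: 17.3
```

```bash
python3 - <<'E'
from h import *
plan(577.7,39,77,150.5)
c=cap('wrist')
x0,y0=205,170
save('w5.png',cv2.resize(c['color'][y0:y0+75,x0:x0+100],(800,600),interpolation=cv2.INTER_CUBIC))
import pickle;pickle.dump(c,open('b.pkl','wb'))
plan(577.7,39,77,150.5)
E
```

```text
t 5.03 pos [577.8  38.1 120. ] down [-0.0011 -0.0027 -1.    ] jawdeg 150.4 q6 -2.69 w 17.3 F [ 0.5  0.2 -0.7]
shift m [0.043  0.0005 0.0008]  turn -0.10
t 5.08 pos [577.7  38.1 119.8] down [-0.0014 -0.0027 -1.    ] jawdeg 150.4 q6 -2.69 w 17.6 F [ 0.6 -0.6 -0.9]
shift m [0.0428 0.0004 0.0009]  turn -0.10
```

View pics/w5.png

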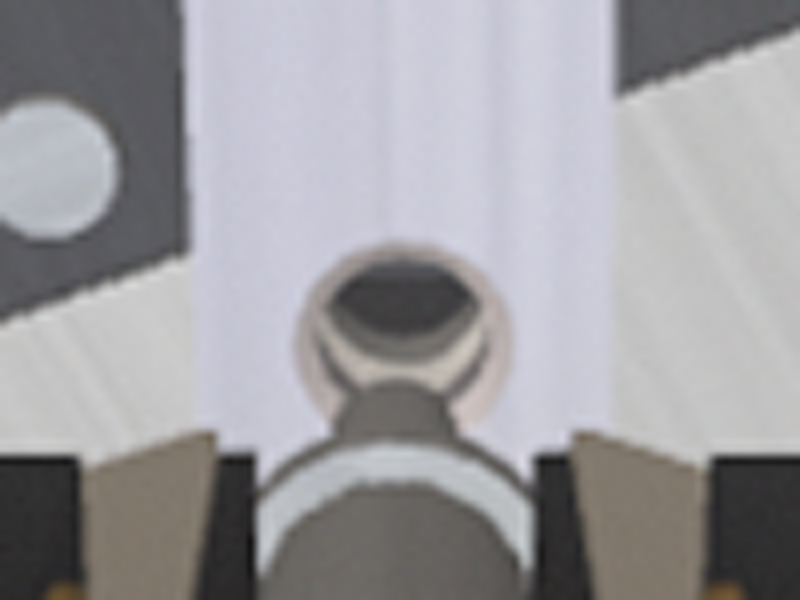

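The chamfer ring spans x 296–514 with its top at y=242, and the pin axis is at x=395. That leaves an offset of under 1 mm sideways.

```bash
python3 - <<'E'
from h import *
import pickle
c=pickle.load(open('b.pkl','rb'))
def f(u,v,z):
    u=205+u/8-.44;v=170+v/8-.44
    d=c['R'].T@np.array([(u-c['cx'])/c['f'],(v-c['cy'])/c['f'],1]); o=-c['R'].T@c['t']; return o+d*(z-o[2])/d[2]
o,R=tool(); T=o['tool_pos']; rel=lambda P:(R.T@(P-T)).round(1)
print(T, [rel(f(u,v,70)) for u,v in((296,335),(514,335),(405,242),(405,335))], rel(f(396,440,T[2]-3.3)),rel(f(396,378,T[2]-41)))
E
```

```text
[577.65820394  38.14929497 119.84292575] [array([49.8, -8.6,  0.1]), array([49.8,  9.2,  0.1]), array([49.9,  0.3, -7.8]), array([49.8,  0.3,  0.1])] [ 3.3 -0.5 -8.1] [41.  -0.4  0.8]
```

Emit:
step_arm --targets '[[[0.0, 0.0008, -0.0019, 0], [0.004, 0.0008, -0.0019, 0], [0.01, 0.0008, -0.0019, 0], [0.015, 0.0008, -0.0019, 0], [0.02, 0.0008, -0.0019, 0]]]'

```text
time: 5.5
tool_pos: [575.7, 36.8, 99.0]
tcp_rot: [2.981, 1.567, -2.248]
contact_force: [-0.4, 0.7, -0.0]
grip_width: 16.9
```

```bash
python3 - <<'E'
from h import *
plan(577.7,39,77,150.5)
E
```

```text
t 5.5 pos [575.7  36.8  99. ] down [-0.0021 -0.0027 -1.    ] jawdeg 150.39 q6 -2.69 w 16.9 F [-0.4  0.7 -0. ]
shift m [ 0.022  -0.0006  0.0029]  turn -0.11
```

Emit:
step_arm --targets '[[[0.004, 0, 0.0002, 0], [0.008, 0, 0.0002, 0], [0.012, 0, 0.0002, 0], [0.015, 0, 0.0002, 0], [0.018, 0, 0.0002, 0]]]'

```text
time: 5.92
tool_pos: [575.8, 36.9, 80.6]
tcp_rot: [2.951, 1.567, -2.278]
contact_force: [0.6, 0.4, -0.8]
grip_width: 17.6
```

Emit:
step_arm --targets '[[[0.001, 0, 0.0002, 0], [0.002, 0, 0.0002, 0], [0.003, 0, 0.0002, 0], [0.003, 0, 0.0002, 0], [0.003, 0, 0.0002, 0]]]'

```text
time: 6.33
tool_pos: [575.9, 37.1, 77.7]
tcp_rot: [2.991, 1.567, -2.238]
contact_force: [-0.0, 0.3, -0.0]
grip_width: 17.0
```

```bash
python3 - <<'E'
from h import *
plan(576.0,36.9,77,150.5)
E
```

```text
t 6.33 pos [575.9  37.1  77.7] down [-0.0021 -0.0027 -1.    ] jawdeg 150.4 q6 -2.69 w 17.0 F [-0.   0.3 -0. ]
shift m [ 0.0007 -0.0002 -0.0002]  turn -0.10
```

Emit:
step_arm --targets '[[[0.001, 0, 0, 0], [0.001, 0, 0, 0], [0.002, 0, 0, 0], [0.002, 0, 0, 0], [0.002, 0, 0, 0]]]'

```text
time: 6.75
tool_pos: [576.7, 36.9, 77.2]
tcp_rot: [-2.522, 1.568, -1.468]
contact_force: [-1.8, -0.7, 8.9]
grip_width: 17.3
```

Emit:
step_arm --targets '[[[0, 0, 0, 0], [0, 0, 0, 0], [0, 0, 0, 0], [0, 0, 0, 0], [0, 0, 0, 0]]]' --jaw 0.5

```text
time: 7.17
tool_pos: [576.5, 36.9, 76.9]
tcp_rot: [-2.68, 1.568, -1.626]
contact_force: [-0.2, 0.4, -0.5]
grip_width: 44.2
```

```bash
python3 - <<'E'
from h import *
plan(576.0,36.9,200,150.5)
E
```

```text
t 7.17 pos [576.5  36.9  76.9] down [-2.0e-04 -3.1e-03 -1.0e+00] jawdeg 150.4 q6 -2.69 w 44.2 F [-0.2  0.4 -0.5]
shift m [-0.1231  0.0003 -0.0006]  turn -0.10
```

Contact came at the expected height (9 N) and the fingers are now open. I'll lift, then check the pin height from a higher pose.

Emit:
step_arm --targets '[[[-0.01, 0, 0, 0], [-0.04, 0, 0, 0], [-0.075, 0, 0, 0], [-0.1, 0, 0, 0], [-0.123, 0, 0, 0]]]'

```text
time: 7.58
tool_pos: [576.9, 37.3, 202.8]
tcp_rot: [-2.031, 1.567, -0.977]
contact_force: [0.8, 0.4, -0.5]
grip_width: 45.8
```

```bash
python3 - <<'E'
from h import *
c=cap('wrist'); W=c['W']
m=(np.hypot(W[...,0]-577.5,W[...,1]-38.5)<16)&(W[...,2]>97)&(W[...,2]<150); p=W[m]; print(len(p),p.mean(0),p.std(0),cv2.minEnclosingCircle(np.float32(p[:,:2])))
plan(461,-274.8,190,124.3)
E
```

```text
413 [578.25625293  37.99884516 104.76717817] [4.48769158 4.61628365 1.79280523] ((578.6090698242188, 38.85160446166992), 9.034643173217773)
t 7.63 pos [578.9  37.3 207.4] down [ 0.0094 -0.0037 -0.9999] jawdeg 150.41 q6 -2.69 w 45.8 F [1.5 0.2 4.2]
shift m [ 0.0174 -0.0514 -0.3296]  turn 26.11
```

Pin head top is at z=104.8 (104 expected), so the pin is home. On to the lid.

Emit:
step_arm --targets '[[[0, -0.005, -0.03, 6], [0, -0.011, -0.07, 12], [0, -0.017, -0.11, 18], [0, -0.023, -0.15, 24], [0, -0.029, -0.19, 26]]]' --jaw 0.3

```text
time: 8.05
tool_pos: [509.3, -143.6, 208.0]
tcp_rot: [-0.973, 1.56, -0.378]
contact_force: [1.7, -0.3, 0.5]
grip_width: 64.1
```

```bash
python3 - <<'E'
from h import *
plan(461,-274.8,190,124.3)
E
```

```text
t 8.05 pos [ 509.3 -143.6  208. ] down [ 0.01   -0.004  -0.9999] jawdeg 124.13 q6 -2.59 w 64.1 F [ 1.7 -0.3  0.5]
shift m [ 0.018  -0.0813 -0.1138]  turn -0.17
```

Emit:
step_arm --targets '[[[0.004, -0.02, -0.028, 0], [0.008, -0.04, -0.057, 0], [0.012, -0.06, -0.085, 0], [0.018, -0.08, -0.112, 0], [0.018, -0.0813, -0.114, 0]]]'

```text
time: 8.47
tool_pos: [458.6, -279.5, 189.4]
tcp_rot: [-1.14, 1.561, -0.549]
contact_force: [-0.6, -0.4, 0.2]
grip_width: 64.2
```

Emit:
step_arm --targets '[[[0, 0, 0, 0], [0, 0, 0, 0], [0, 0, 0, 0], [0, 0, 0, 0], [0, 0, 0, 0]]]'

```text
time: 8.88
tool_pos: [459.2, -278.4, 189.7]
tcp_rot: [-1.131, 1.56, -0.538]
contact_force: [-0.6, 0.3, -0.3]
grip_width: 64.2
```

```bash
python3 - <<'E'
from h import *
plan(461,-274.8,40,124.3)
c=cap('wrist'); W=c['W']; import pickle; pickle.dump(c,open('l.pkl','wb'))
r=np.hypot(W[...,0]-461,W[...,1]+274.8)
p=W[(r<55)&(W[...,2]>46)&(W[...,2]<62)]; b=np.float32(p[:,:2])
print('bar',len(p),p.mean(0),cv2.minAreaRect(b),cv2.fitLine(b,2,0,.01,.01).ravel())
q=W[(r<41.5)&(W[...,2]>21)&(W[...,2]<32)]; print('fl',len(q),cv2.minEnclosingCircle(np.float32(q[:,:2])),q.min(0),q.max(0))
E
```

```text
t 8.88 pos [ 459.2 -278.4  189.7] down [ 0.0091 -0.0054 -0.9999] jawdeg 123.98 q6 -2.85 w 64.2 F [-0.6  0.3 -0.3]
shift m [0.1497 0.0034 0.0028]  turn -0.32
bar 860 [ 462.23165418 -276.93103235   55.02736828] ((463.2845458984375, -275.90240478515625), (52.26063919067383, 13.53000545501709), 33.826820373535156) [   0.83252406    0.5539889   462.23166    -276.93103   ]
fl 4144 ((462.362060546875, -276.3842468261719), 41.154964447021484) [ 423.59285825 -315.54689451   21.09365939] [ 502.34219733 -236.27629563   31.35531463]
```

```bash
python3 -c "
from h import *
plan(463,-276,30,123.8)"
```

```text
t 8.93 pos [ 459.2 -278.5  189.7] down [ 0.0091 -0.0055 -0.9999] jawdeg 123.98 q6 -2.85 w 64.5 F [0.2 0.4 1.1]
shift m [0.1597 0.0015 0.0039]  turn 0.18
```

Emit:
step_arm --targets '[[[0.035, 0.0015, 0.002, 0], [0.075, 0.0015, 0.003, 0], [0.11, 0.0015, 0.004, 0], [0.135, 0.0015, 0.004, 0], [0.152, 0.0015, 0.004, 0]]]'

```text
time: 9.35
tool_pos: [462.2, -274.3, 35.0]
tcp_rot: [-1.055, 1.564, -0.461]
contact_force: [0.2, -0.5, 0.1]
grip_width: 64.4
```

Emit:
step_arm --targets '[[[0, 0, 0, 0], [0, 0, 0, 0], [0, 0, 0, 0], [0, 0, 0, 0], [0, 0, 0, 0]]]'

```text
time: 9.77
tool_pos: [463.0, -274.8, 36.5]
tcp_rot: [-1.12, 1.561, -0.526]
contact_force: [-0.0, 0.1, -1.3]
grip_width: 64.3
```

```bash
python3 -c "
from h import *
plan(463,-276,30,123.8)"
```

```text
t 9.77 pos [ 463.  -274.8   36.5] down [ 0.0085 -0.0049 -1.    ] jawdeg 124.05 q6 -2.85 w 64.3 F [-0.   0.1 -1.3]
shift m [ 0.0065 -0.0009 -0.0007]  turn 0.25
```

Emit:
step_arm --targets '[[[0.003, -0.001, -0.0007, 0.2], [0.006, -0.001, -0.0007, 0.2], [0.006, -0.001, -0.0007, 0.2], [0.006, -0.001, -0.0007, 0.2], [0.006, -0.001, -0.0007, 0.2]]]'

```text
time: 10.18
tool_pos: [463.0, -276.1, 30.5]
tcp_rot: [-1.114, 1.561, -0.524]
contact_force: [-0.4, -0.1, -0.1]
grip_width: 64.8
```

Emit:
step_arm --targets '[[[0, 0, 0, 0], [0, 0, 0, 0], [0, 0, 0, 0], [0, 0, 0, 0], [0, 0, 0, 0]]]' --jaw 1.0

```text
time: 10.6
tool_pos: [463.0, -276.1, 30.5]
tcp_rot: [-1.111, 1.561, -0.521]
contact_force: [0.1, -0.6, -0.3]
grip_width: 35.5
```

Emit:
step_arm --targets '[[[0, 0, 0, 0], [0, 0, 0, 0], [0, 0, 0, 0], [0, 0, 0, 0], [0, 0, 0, 0]]]'

```text
time: 11.02
tool_pos: [463.0, -276.0, 30.5]
tcp_rot: [-1.113, 1.561, -0.522]
contact_force: [-0.8, -0.9, 0.4]
grip_width: 13.8
```

```bash
python3 -c "
from h import *
plan(463,-276,190,123.8)"
```

```text
t 11.02 pos [ 463.  -276.    30.5] down [ 0.0083 -0.0048 -1.    ] jawdeg 123.85 q6 -2.84 w 13.8 F [-0.8 -0.9  0.4]
shift m [-0.1595 -0.0014  0.0007]  turn 0.05
```

Emit:
step_arm --targets '[[[-0.01, 0, 0, 0], [-0.04, 0, 0, 0], [-0.08, 0, 0, 0], [-0.12, 0, 0, 0], [-0.15, 0, 0, 0]]]'

```text
time: 11.43
tool_pos: [462.0, -275.5, 184.2]
tcp_rot: [-1.151, 1.558, -0.56]
contact_force: [1.0, -0.1, -1.6]
grip_width: 13.8
```

```bash
python3 -c "
from h import *
plan(538,-30.2,185,80.2)"
```

```text
t 11.43 pos [ 462.  -275.5  184.2] down [ 0.0105 -0.0066 -0.9999] jawdeg 123.85 q6 -2.84 w 13.8 F [ 1.  -0.1 -1.6]
shift m [-0.0016  0.1614  0.1998]  turn 43.65
```

Emit:
step_arm --targets '[[[0, 0.012, 0.014, 3], [0, 0.028, 0.034, 9], [0, 0.046, 0.057, 15], [-0.001, 0.064, 0.079, 21], [-0.001, 0.082, 0.101, 25]]]'

```text
time: 11.85
tool_pos: [500.2, -150.0, 185.6]
tcp_rot: [-0.702, 1.558, -0.553]
contact_force: [0.2, 0.5, -0.8]
grip_width: 13.7
```

```bash
python3 -c "
from h import *
plan(538,-30.2,185,80.2)"
```

```text
t 11.85 pos [ 500.2 -150.   185.6] down [ 0.0109 -0.0067 -0.9999] jawdeg 98.51 q6 -2.16 w 13.7 F [ 0.2  0.5 -0.8]
shift m [0.0002 0.1128 0.0551]  turn 18.31
```

Emit:
step_arm --targets '[[[0, 0.028, 0.014, 4], [0, 0.056, 0.028, 9], [0, 0.084, 0.042, 14], [0, 0.105, 0.051, 18.3], [0, 0.1128, 0.0551, 18.3]]]'

```text
time: 12.27
tool_pos: [538.1, -27.1, 185.7]
tcp_rot: [-0.311, 1.558, -0.482]
contact_force: [-0.5, 0.4, -1.8]
grip_width: 14.0
```

Emit:
step_arm --targets '[[[0, 0, 0, 0], [0, 0, 0, 0], [0, 0, 0, 0], [0, 0, 0, 0], [0, 0, 0, 0]]]'

```text
time: 12.68
tool_pos: [537.9, -28.3, 185.7]
tcp_rot: [-0.328, 1.558, -0.5]
contact_force: [-0.3, 0.3, -1.2]
grip_width: 13.9
```

```bash
python3 - <<'E'
from h import *
import pickle
from scipy.optimize import minimize
plan(538,-30.2,120,80.2)
a,s,t=pickle.load(open('a.pkl','rb'))
def pj(c,P): q=np.atleast_2d(P)@c['R'].T+c['t']; return q[:,:2]/q[:,2:]*c['f']+[c['cx'],c['cy']]
for nm,c in(('wrist',a),('scene',s)):
    W=c['W']; r=np.hypot(W[...,0]-538,W[...,1]+30); p=W[(abs(W[...,2]-94)<3)&(r<42)]
    # maximise inlier count in annulus 27..38 minus outside
    g=lambda x:(lambda r:((r>38.3)|(r<26.5)).sum()-((r>30)&(r<38)).sum())(np.hypot(p[:,0]-x[0],p[:,1]-x[1]))
    X=[(g((x,y)),x,y) for x in np.arange(533,544,.5) for y in np.arange(-36,-24,.5)]
    X.sort(); print(nm,len(p),np.mean(X[:8],0))
d=cap('wrist'); s=cap('scene'); pickle.dump((d,s),open('d.pkl','wb'))
u,v=pj(s,[538,-30,120])[0].astype(int)
A=cv2.resize(s['color'][v-50:v+50,u-50:u+50],(400,400),interpolation=2)
save('w6.png',np.hstack([A,cv2.resize(d['color'][0:256,128:384],(400,400))]))
E
```

```text
t 12.68 pos [537.9 -28.3 185.7] down [ 0.0108 -0.0059 -0.9999] jawdeg 80.13 q6 -1.59 w 13.9 F [-0.3  0.3 -1.2]
shift m [ 0.0658 -0.0016 -0.0003]  turn -0.07
wrist 3885 [-2782.5      540.4375   -29.4375]
scene 199 [-135.625  540.75   -28.25 ]
```

View pics/w6.png

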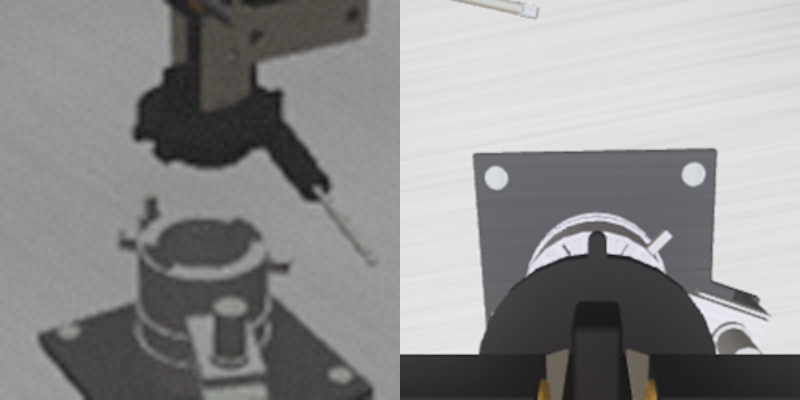

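The pin's collar sits flat on the tab. The lid hangs level above the mouth, with its nose toward the slot at (598,240). Now I compare the lid centre and rim centre in the same wrist camera.

```bash
python3 - <<'E'
from h import *
import pickle
d,s=pickle.load(open('d.pkl','rb')); o,R=tool(); T=o['tool_pos']; W=d['W']; L=(W-T)@R
def fit(p,r0,c0):
    X=[]
    for x in np.arange(-5,5.1,.25):
        for y in np.arange(-5,5.1,.25):
            r=np.hypot(p[:,0]-c0[0]-x,p[:,1]-c0[1]-y); X.append(((r<r0).sum()-3*((r>r0+.3)).sum(),x+c0[0],y+c0[1]))
    X.sort(); return np.mean(X[-8:],0)
m=(L[...,0]>1)&(L[...,0]<9); p=L[m][:,1:]; p=p[np.hypot(*p.T)<60]
print('fl h',np.median(L[m][:,0]),len(p))
k=(abs(p[:,0])>8)  # no noses
# boundary fit: outermost by angle
q=p[k]; a=np.degrees(np.arctan2(q[:,0],-q[:,1])); B=[]
for i in range(-85,86,4):
    z=q[(abs(a-i)<2)]
    if len(z)>3: B.append(z[np.argsort(np.hypot(*z.T))[-2:]].mean(0))
B=np.array(B)
from scipy.optimize import least_squares
f=least_squares(lambda x:np.hypot(B[:,0]-x[0],B[:,1]-x[1])-40,[0,0],loss='soft_l1'); print('flange centre tool yz',f.x,np.abs(f.fun).mean(),len(B))
n=p[(abs(p[:,0])<7)]; print('nose tip',n[:,1].min())
# same method: rim edge from a.pkl
a_,_,_=pickle.load(open('a.pkl','rb')); W=a_['W']
w=W[(abs(W[...,2]-94)<4)]; w=w[:,:2]; C=np.array([540.,-29.5])
B=[]
for i in range(-180,180,4):
    e=w-C; an=np.degrees(np.arctan2(e[:,1],e[:,0])); z=w[(abs(an-i)<2)&(np.hypot(*e.T)<43)]
    if len(z)>3: B.append(z[np.argsort(np.hypot(*(z-C).T))[-2:]].mean(0))
B=np.array(B); g=least_squares(lambda x:np.hypot(B[:,0]-x[0],B[:,1]-x[1])-38,C,loss='soft_l1',f_scale=.5); print('rim',g.x,np.abs(g.fun).mean())
lw=(R@np.array([4.5,*f.x])+T); print('lid world',lw)
# visible rim part now
w=d['W'][(abs(d['W'][...,2]-94)<4)][:,:2]; w=w[np.hypot(*(w-C).T)<43]; print(len(w),w.max(0),w.min(0))
E
```

```text
fl h 3.0349121513078234 6526
flange centre tool yz [-0.32699009  0.5945552 ] 0.17607364231030193 36
nose tip -46.71007722867709
rim [540.35107108 -29.55717403] 0.7711671022737194
lid world [538.52932164 -28.41489951 181.22513082]
683 [528.38330683   5.99461062] [502.21452606 -60.59713608]
```

```bash
python3 -c "
from h import *
plan(539.4,-29.5,130,80.8)"
```

```text
t 12.78 pos [538.  -28.  185.7] down [ 0.0108 -0.0058 -0.9999] jawdeg 80.13 q6 -1.59 w 13.7 F [ 0.1 -0.1 -2.3]
shift m [ 0.0557 -0.001   0.001 ]  turn -0.67
```

Emit:
step_arm --targets '[[[0.01, -0.001, 0.001, -0.7], [0.025, -0.001, 0.001, -0.7], [0.04, -0.001, 0.001, -0.7], [0.05, -0.001, 0.001, -0.7], [0.055, -0.001, 0.001, -0.7]]]'

```text
time: 13.2
tool_pos: [538.4, -29.6, 128.7]
tcp_rot: [-0.427, 1.561, -0.587]
contact_force: [-0.4, -0.3, -1.2]
grip_width: 13.5
```

Emit:
step_arm --targets '[[[0, 0, 0, 0], [0, 0, 0, 0], [0, 0, 0, 0], [0, 0, 0, 0], [0, 0, 0, 0]]]'

```text
time: 13.62
tool_pos: [538.8, -29.6, 129.4]
tcp_rot: [-0.38, 1.56, -0.54]
contact_force: [-0.4, 0.3, -1.0]
grip_width: 13.6
```

```bash
python3 -c "
from h import *
plan(539.4,-29.5,115,80.8)"
```

```text
t 13.62 pos [538.8 -29.6 129.4] down [ 0.0093 -0.0055 -0.9999] jawdeg 80.84 q6 -1.6 w 13.6 F [-0.4  0.3 -1. ]
shift m [0.0144 0.0003 0.0004]  turn 0.04
```

Emit:
step_arm --targets '[[[0.002, 0.0001, 0.0004, 0], [0.004, 0.0001, 0.0004, 0], [0.006, 0.0001, 0.0004, 0], [0.008, 0.0001, 0.0004, 0], [0.01, 0.0001, 0.0004, 0]]]'

```text
time: 14.03
tool_pos: [539.3, -29.6, 119.1]
tcp_rot: [-0.387, 1.56, -0.547]
contact_force: [-0.0, -0.0, -2.0]
grip_width: 13.9
```

```bash
python3 -c "
from h import *
plan(539.4,-29.5,106.5,80.8)"
```

```text
t 14.03 pos [539.3 -29.6 119.1] down [ 0.009  -0.0055 -0.9999] jawdeg 80.84 q6 -1.6 w 13.9 F [-0. -0. -2.]
shift m [ 0.0126  0.0002 -0.    ]  turn 0.04
```

Emit:
step_arm --targets '[[[0.002, 0.0001, 0, 0], [0.004, 0.0001, 0, 0], [0.006, 0.0001, 0, 0], [0.008, 0.0001, 0, 0], [0.01, 0.0001, 0, 0]]]'

```text
time: 14.45
tool_pos: [539.4, -29.6, 108.9]
tcp_rot: [-0.388, 1.56, -0.548]
contact_force: [0.7, -0.4, -1.7]
grip_width: 14.0
```

Emit:
step_arm --targets '[[[0.001, 0, 0, 0], [0.0015, 0, 0, 0], [0.002, 0, 0, 0], [0.0025, 0, 0, 0], [0.003, 0, 0, 0]]]'

```text
time: 14.87
tool_pos: [539.5, -29.6, 106.4]
tcp_rot: [-0.375, 1.56, -0.534]
contact_force: [-2.1, 0.9, 6.7]
grip_width: 13.6
```

```bash
python3 -c "
from h import *
plan(539.4,-29.5,106.5,80.8)"
```

```text
t 14.87 pos [539.5 -29.6 106.4] down [ 0.0095 -0.0056 -0.9999] jawdeg 80.84 q6 -1.6 w 13.6 F [-2.1  0.9  6.7]
shift m [-0.0001  0.0001 -0.0002]  turn 0.04
```

Emit:
step_arm --targets '[[[0.0003, 0, 0, 4], [0.0003, 0, 0, 9], [0.0003, 0, 0, 14], [0.0003, 0, 0, 19], [0.0003, 0, 0, 23]]]'

```text
time: 15.28
tool_pos: [539.9, -30.2, 106.7]
tcp_rot: [0.002, 1.558, -0.563]
contact_force: [-0.6, -1.9, 1.8]
grip_width: 13.9
```

```bash
python3 -c "
from h import *
plan(539.4,-29.5,106.3,36)
print(bot.get_obs()['moment'])"
```

```text
t 15.28 pos [539.9 -30.2 106.7] down [ 0.0106 -0.0067 -0.9999] jawdeg 57.62 q6 -1.2 w 13.9 F [-0.6 -1.9  1.8]
shift m [ 0.0004  0.0003 -0.0008]  turn 21.62
[-0.37627721  0.21610825  0.05619214]
```

Emit:
step_arm --targets '[[[0.0005, 0, 0, 5], [0.0006, 0, 0, 10], [0.0006, 0, 0, 15], [0.0006, 0, 0, 19], [0.0006, 0, 0, 21.4]]]'

```text
time: 15.7
tool_pos: [540.3, -30.9, 106.8]
tcp_rot: [0.348, 1.556, -0.594]
contact_force: [-0.7, -2.9, 3.7]
grip_width: 13.6
```

Emit:
step_arm --targets '[[[0.0003, 0, 0, 0], [0.0003, 0, 0, 0], [0.0003, 0, 0, 0], [0.0003, 0, 0, 0], [0.0003, 0, 0, 0]]]'

```text
time: 16.12
tool_pos: [540.5, -30.9, 106.8]
tcp_rot: [0.356, 1.556, -0.585]
contact_force: [-1.4, -0.6, 4.4]
grip_width: 13.7
```

```bash
python3 - <<'E'
from h import *
plan(539.4,-29.5,106.3,36)
print(bot.get_obs()['moment'])
d=cap('wrist'); s=cap('scene')
q=s['R']@np.array([540,-10,90])+s['t']; u,v=(q[:2]/q[2]*s['f']+[s['cx'],s['cy']]).astype(int)
A=cv2.resize(s['color'][v-50:v+50,u-50:u+50],(400,400),interpolation=2)
save('w7.png',np.hstack([A,cv2.resize(d['color'][60:260,156:356],(400,400))]))
W=d['W']; r=np.hypot(W[...,0]-578,W[...,1]-38.5)
p=W[(r<12)&(W[...,2]>95)&(W[...,2]<115)]; print('pin',len(p),p.mean(0) if len(p) else 0)
L=(W-tool()[0]['tool_pos'])@tool()[1]; k=(L[...,0]>1)&(L[...,0]<9)&(np.hypot(L[...,1],L[...,2])<41); print('flange top z',np.median(W[k][:,2]))
E
```

```text
t 16.12 pos [540.5 -30.9 106.8] down [ 0.0124 -0.0082 -0.9999] jawdeg 36.07 q6 -0.82 w 13.7 F [-1.4 -0.6  4.4]
shift m [ 0.0004 -0.     -0.0018]  turn 0.07
[-0.09377408  0.40139068 -0.01265866]
pin 1246 [576.44731852  38.31512838 104.1470013 ]
flange top z 103.4847995370343
```

View pics/w7.png

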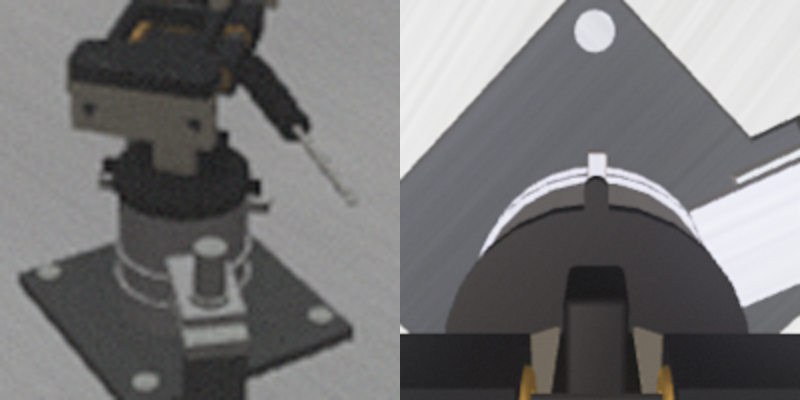

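Emit:
step_arm --targets '[[[0.0003, 0, -0.0005, 0], [0.0005, 0, -0.001, 0], [0.0006, 0, -0.001, 0], [0.0006, 0, -0.001, 0], [0.0006, 0, -0.001, 0]]]'

```text
time: 16.63
tool_pos: [540.5, -30.7, 106.8]
tcp_rot: [0.352, 1.554, -0.589]
contact_force: [-1.6, -2.6, 6.3]
grip_width: 13.6
```

```bash
python3 - <<'E'
from h import *
plan(539.4,-29.5,106.3,36)
o=bot.get_obs(); print(o['moment'],o['dq'].round(3))
print(bot.close_job())
E
```

```text
t 16.63 pos [540.5 -30.7 106.8] down [ 0.014  -0.0094 -0.9999] jawdeg 36.08 q6 -0.82 w 13.6 F [-1.6 -2.6  6.3]
shift m [ 0.0004 -0.0002 -0.0017]  turn 0.08
[-0.46080281  0.39115332  0.02003085] [-0.     0.002 -0.    -0.001 -0.001  0.002]
the job is handed in; nothing more can be done
None
```

I locked the housing with the pin, seated the bayonet lid and turned it 45° clockwise to the half-way ribs. I handed the job in at 16.6 s, still gripping the lid; no verdict was reported.

**Last checks:**
- **Pin:** its head top read z = 104.1 mm, against 104 expected when home. The collar looked flat on the tab.
- **Lid position:** the lid touched down at the expected height with about 6 N of downward push. In the last wrist picture its nose lined up with the rib, and the bar direction was within about 1° of my estimate of the rib line.
- **Grip and catch:** the fingers held the 14 mm bar at a 13.6 mm opening. I turned about 27° less than where the noses first touch the catch, but I did not measure the catch itself.
- **Bystanders:** I felt no unexpected contact, but I did not compare their positions with the start.

**Small disagreements:**
- **Cameras:** the top and wrist cameras differed by about 2 mm in x. I used the wrist values.
- **Lid centring:** at the end the lid was about 2 mm off my rim centre estimate, and a final 1 mm nudge back towards the centre barely moved it.
- **Flange height:** it read 103.5 mm against 102 expected, while the tool height suggested only about 0.4 mm high.
- **Tilt:** the tool was tilted by about 0.017 rad, against the 0.1 rad limit for the lid.

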